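Switch the photometer off and pop its lamp hatch

TASK

Make the bench photometer ready for a lamp change: switch it off by pressing down the raised front half of its black rocker until it snaps over, then press the orange ribbed pad of the grey lamp hatch all the way in once and let go, so that its push-push latch frees it and it springs open by itself. Draw clear and see that the hatch stays open; do not push it down again. Use the fingertips only, and leave the cuvette, the two vials and the lamp carton where they stand.

Things in the scene. Friction and masses are not known exactly. Their poses are not given: they have to be found in the camera images.
- photometer_front (a point): Bench point under the front of the photometer, a fixed white instrument with blue-grey side panels, 204 mm deep (x), 182 wide (y), 92 high; the point lies 102 mm before its middle. x points to the instrument's back, y to its left, z up. Sloping console with display at the front, behind it a level deck 90 mm above the bench: rocker and cuvette well on the left half, lamp hatch on the right.
- rocker_off_end (a point): On the upper face of the front half of the black rocker (29 x 20 mm, long side along x), at a white ring; moves with it. At the start this half slopes up to the front and the point is 98 mm above the bench. Pushing it down 3.5 mm with about 2 N snaps the rocker over; the front half then lies level at 94.5 mm, 2 mm above its bezel. The hatch begins 49 mm to the right of this point.
- rocker (a joint): Rocker switch: 0 = on (rear half, with a white bar, level; as at the start), 0.35 rad = off (front half level). It snaps over and stays at either end.
- hatch_pad (a point): Middle of the orange ribbed press pad (20 x 40 mm) on the front of the lamp hatch, moving with it; 92 mm above the bench and level when shut, axes as the instrument's. The hatch is a dark grey plate, 80 mm (x) by 66, flush in the deck, hinged at its rear edge 68 mm behind this point; its front edge is 12 mm before it. Pressing takes about 3 N; it stops 6.1 mm down.
- hatch (a joint): 0 = shut and latched, flush (as at the start); -0.090 rad = pressed in to its stop; 1.15 rad = open to its stop, front edge 165 mm above the bench. Pressed in 4.5 mm or more at the pad and let go, it is freed and a spring swings it up and back in about 0.8 s if nothing is in the way. Pressed less it returns to flush, still latched; pushed down from open it latches again.
- cuvette_mid (a point): Middle of the clear cuvette (13 x 13 x 44 mm) standing in a well on the left half of the deck, 73 mm behind the rocker; its top is 16 mm above the deck. Not to be moved.
- red_vial_mid (a point): Middle of the vial with a red cap (27 mm across, 51 mm high) on the bench before the photometer. Not to be moved.
- white_vial_mid (a point): Middle of the white vial with a white cap (27 mm across, 51 mm high) on the bench to the right of the photometer. Not to be moved.
- carton_mid (a point): Middle of the open carton (56 x 44 x 26 mm) holding the new lamp, on the bench to the front right of the photometer. Not to be moved.

How it is judged:
On the way, in this order (a step that is already met when the one before it is completed fails the run):
1. the rocker has snapped to off, the hatch still shut (value of joint rocker above 0.3 rad and value of joint hatch between -0.03 and 0.03 rad), for 0.2 s.
2. the hatch is pressed in by the fingers (value of joint hatch below -0.045 rad and contact force between the fingers and hatch above 0.3 N), for 0.02 s.
3. the hatch has sprung fully open and stays open untouched for a second (value of joint hatch above 1 rad and not (contact force between any of the fingers, the arm and hatch above 0.3 N)), for 1 s.
At the end, for the whole second after the job is handed in: The rocker is off (past 0.30 rad), the hatch stands open past 1.0 rad and at rest, and the cuvette, both vials and the carton are within 15 mm of where they stood (value of joint rocker above 0.3 rad and value of joint hatch above 1 rad and velocity of joint hatch between -0.05 and 0.05 rad/s and distance of each of cuvette_mid, red_vial_mid, white_vial_mid, carton_mid from where it was at the start of the episode below 0.015 m); the robot touches nothing.
It fails at once if the hatch opened while the photometer was switched on (value of joint hatch above 0.1 rad and value of joint rocker below 0.25 rad).
It fails at once if the robot pushed the sprung hatch back down (value of joint hatch above 0.25 rad and velocity of joint hatch below -0.2 rad/s and contact force between any of the fingers, the arm and hatch above 0.3 N).
It fails at once if the cuvette, a vial or the carton was moved or lifted by more than 15 mm (distance of any of cuvette_mid, red_vial_mid, white_vial_mid, carton_mid from where it was at the start of the episode above 0.015 m).
It fails at once if something other than the fingers pushed the hatch or the rocker (contact force between the arm and hatch above 1 N or contact force between the arm and rocker above 1 N).
It also fails if it takes over 40 s, if anything falls off the work surface, if the arm or the gripper's body presses on something with over 40 N, if the wrist force passes 120 N, or if a joint passes its speed limit or range.

ROBOT

A 6-joint arm with a two-finger parallel gripper is mounted at the origin on a cart in front of the work surface, level with it; the furniture and walls round the work are solid. World frame = base frame: x ahead of the robot, y to its left, z up, the work surface at z = 0. Lengths are in m, angles in rad, forces in N, time in s.
With the tool pointing down it reaches from about 0.35 to 0.85 m from the base axis. Payload 8.1 kg.
Tool frame: the origin (TCP) lies at the centre of the arm's flange, where the gripper is bolted on; the fingertips stand 186 mm ahead of it and the grasp point (between the pads) lies 167 mm ahead of it; z points along the fingers, y is the line along which they close (so a half turn about z gives the same grasp; the last joint's range is limited). The gripper opens to 93 mm and grips with 3 to 60 N. Pads are 15 mm wide; open, the fingers measure 128 mm over their backs; the gripper's body (75 mm by 188 mm) begins 65 mm behind the grasp point.
Start: joints at [-1.214, 0.13, 1.488, -0, 1.523, -0.085], TCP at [0.257, -0.542, 0.405] pointing down, gripper open.
Joint ranges: [-2.96, 2.96], [-0.89, 2.26], [0.02, 2.5], [-1.34, 4.48], [0, 2.73], [-2.66, 2.66]. Speed limits (rad/s): [2.39, 2.39, 2.79, 3.14, 3.14, 3.14].

INTERFACE

Orientations are given as a rotation vector (axis times angle).
In Python, from plant import read_state, read_camera, camera_params, robot gives the robot as it stands.
- The arm moves only by the tool carry_out, never from a script. Its argument "targets" is a list of rows, each an object of numbers: "hand": the opening in per cent of the stroke, from 0 (shut) to 100 (fully open); "x", "y", "z": the shift along the tool's x, y, z in m; "ax", "ay", "az": the turn, a rotation vector about the tool's x, y, z in rad. In form: [{"hand": .., "x": .., "y": .., "z": .., "ax": .., "ay": .., "az": ..}, ...]. A call has 1 to 8 rows; each row is the pose to reach, as a shift and turn from the pose commanded when the call began, along the tool's axes at that moment; what a row does not reach only later rows make up. A row lasts 1/8 s, in which the tool goes at most 62.5 mm and 10.7 degrees, less where a joint would pass 70% of its speed; a pose out of reach is approached as far as the arm can. A call with a gripper value outside its range is refused whole. The fingers move at their own pace and stop on an object; "newtons" is the grip in N (left out, the last holds). Time passes only in rows, so rows that repeat a pose let the fingers close. It gives the time, the measured TCP pose, the force, the opening and the grip force at its end, in the units of the state.
- read_state(): the state, without advancing time (a new reading comes with each control period).
- read_camera(name): name is "side" or "top" or "wrist"; returns (picture, depth): 384x512x3 uint8, blue, green, red; 384x512 float32, m along the optical axis (not along the pixel's ray), 0 where there is no reading.
- camera_params(name): a dict with "fx", "fy", "cx", "cy" (pixels), "position" and "rotation" of the camera in the world. Camera axes: x right, y up, looking along -z (the intrinsics and any distortion apply to the point x, -y, -z); pixel columns grow to the right and rows downward; lengths in m; the calibration is good to about 2 mm. A picture is of the moment at which its call begins: read the wrist's pose just before it. camera_params takes no time and is no camera call; for the wrist camera it gives the pose at the moment of the call.
- robot.close_job(): hands the job in; it is judged then, once.
The state is a dict: "t": time; "q": joint angles; "dq": joint speeds; "joint_torque": joint torques, N m; "tool_pos": TCP position; "orientation": TCP orientation; "force": force on the tool from outside, world axes, zero at the start; "wrist_torque": the same for the moment, N m; "opening": finger opening in m; "gripper_force": force on a finger pad.
Only numpy, scipy, OpenCV 4.12 (cv2) and the standard library are available. Lean on these libraries where they do the work, as an engineer would, in place of code of your own. Each camera call takes 0.05 s, during which the arm holds its last target. There are 200 camera calls.

## Working session

There is one attempt and no reset: what is moved stays moved. The work goes in short steps, Python scripts to look and compute and a tool call to move; the robot and the scene stay as the last step left them, time stands still between calls to the robot, and variables do not carry over. Pictures are saved under pics/ and viewed, at most 10 in all, crops included, and the job is handed in when it is done.

Besides the shell and the picture viewer there is one more tool, called by a JSON object that holds its "fn" and its "kwargs". carry_out: Moves the arm, as the interface text tells. Its arguments: {"type":"object","properties":{"targets":{"type":"array","items":{"type":"object","properties":{"hand":{"type":"number"},"x":{"type":"number"},"y":{"type":"number"},"z":{"type":"number"},"ax":{"type":"number"},"ay":{"type":"number"},"az":{"type":"number"}}}},"newtons":{"type":"number"}},"required":["targets"]}

```bash
mkdir -p pics; ls; cat > h.py <<'E'
import numpy as np, cv2
from plant import read_state, read_camera, camera_params, robot
from scipy.spatial.transform import Rotation as R
def ray(p,u,v):
    d=np.array([(u-p['cx'])/p['fx'],-(v-p['cy'])/p['fy'],-1.0])
    return np.array(p['position']),np.array(p['rotation']).reshape(3,3)@d
def onz(p,u,v,z):
    o,d=ray(p,u,v); return o+d*(z-o[2])/d[2]
E
python3 - <<'E'
from h import *
s=read_state(); print({k:np.round(v,3) for k,v in s.items()})
for n in("top","side"):
    im,d=read_camera(n); p=camera_params(n); print(n,p)
    cv2.imwrite(f'pics/{n}.png',im); np.savez(f'{n}.npz',im=im,d=d)
a=cv2.imread('pics/top.png')
E
```

```text
pics
{'t': np.float64(0.0), 'q': array([-1.214,  0.131,  1.489, -0.   ,  1.523, -0.085]), 'dq': array([-0.   ,  0.   , -0.001, -0.001,  0.002, -0.002]), 'joint_torque': array([ 2.0000e-03, -5.5984e+01, -4.9176e+01,  7.7000e-02,  3.5000e-02,
       -0.0000e+00]), 'tool_pos': array([ 0.256, -0.542,  0.404]), 'orientation': array([-3.063, -0.688,  0.   ]), 'force': array([-0.284, -0.005, -0.617]), 'wrist_torque': array([ 0.004,  0.018, -0.003]), 'gripper_force': np.float64(0.0), 'opening': np.float64(0.093)}
top {'fx': 387.36497737736465, 'fy': 387.36497737736465, 'cx': 251.92440669015457, 'cy': 190.6324744487807, 'position': array([ 0.33114546, -0.32366354,  0.92085365]), 'rotation': array([ 0.16056902, -0.19510754, -1.74529554])}
side {'fx': 474.7611184004337, 'fy': 474.7611184004337, 'cx': 245.1833156782664, 'cy': 198.7479618636972, 'position': array([ 0.09172393, -1.02832539,  0.54027674]), 'rotation': array([ 1.00710613, -0.28071016, -0.45035368])}
```

View pics/top.png

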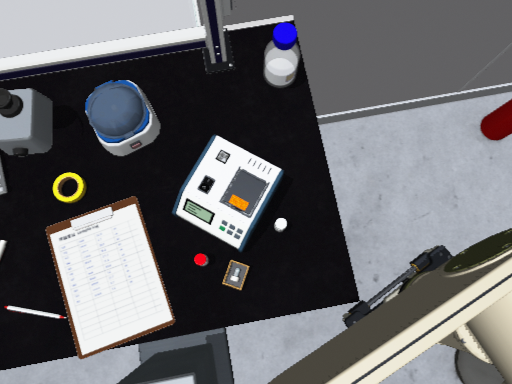

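View pics/side.png

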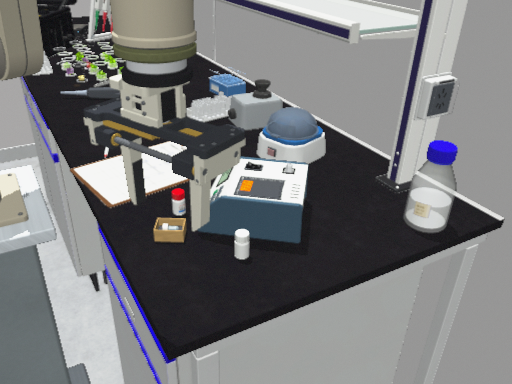

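The top view shows the photometer near (228,192), its rocker at (206,184), the orange pad at (239,202) and the cuvette at (223,157). The red vial is at (201,260), the white vial at (281,225) and the carton at (236,275). The side view agrees, and the gripper stands in front.

```bash
sed -i "s/np.array(p\['rotation'\]).reshape(3,3)@d/R.from_rotvec(p['rotation']).as_matrix()@d/" h.py
python3 - <<'E'
from h import *
p=camera_params('top'); im=np.load('top.npz')['im']
hsv=cv2.cvtColor(im,cv2.COLOR_BGR2HSV)
m=cv2.inRange(hsv,(8,180,150),(20,255,255)); m[:170]=0;m[230:]=0;m[:,:200]=0;m[:,280:]=0
M=cv2.moments(m,True); u,v=M['m10']/M['m00'],M['m01']/M['m00']; print('orange',u,v,M['m00'],onz(p,u,v,.092))
g=(im.max(2)<60).astype(np.uint8); g[:170]=0;g[200:]=0;g[:,:195]=0;g[:,220:]=0
n,l,st,c=cv2.connectedComponentsWithStats(g)
for i in range(1,n):
    if st[i,4]>20: print('dark',c[i],st[i],onz(p,*c[i],.095))
# outline corners of white deck
w=cv2.inRange(hsv,(0,0,170),(180,60,255)); w[:130]=0;w[255:]=0;w[:,:170]=0;w[:,288:]=0
w=cv2.morphologyEx(w,cv2.MORPH_CLOSE,np.ones((15,15)))
cs=max(cv2.findContours(w,0,2)[0],key=cv2.contourArea)
b=cv2.boxPoints(cv2.minAreaRect(cs)); print(b); 
for q in b: print(onz(p,*q,.09))
pts=cv2.findNonZero(m); b=cv2.boxPoints(cv2.minAreaRect(pts))
for q in b: print('pad',q,onz(p,*q,.092))
for n,u,v,z in(('red',201,260,.05),('white',281,225,.05),('carton',236,275,.02),('cuv',223,157,.1)): print(n,onz(p,u,v,z))
print(camera_params('wrist'))
cv2.imwrite('pics/topc.png',cv2.resize(im[125:295,165:295],None,fx=4,fy=3.5,interpolation=2)[:600])
E
```

```text
orange 238.4493670886076 202.13291139240508 158.0 [ 0.49469916 -0.32504553  0.092     ]
dark [206.03418803 184.14529915] [199 177  15  16 117] [ 0.54656562 -0.26211849  0.095     ]
[[171.40674 212.09532]
 [214.298   132.91142]
 [280.75705 168.91008]
 [237.86578 248.09398]]
[ 0.49980698 -0.17808553  0.09      ]
[ 0.66295387 -0.29893994  0.09      ]
[ 0.5521941 -0.4308191  0.09     ]
[ 0.39727088 -0.30649271  0.09      ]
pad [228.40001 202.20003] [ 0.49852366 -0.30349066  0.092     ]
pad [232.40001 194.20003] [ 0.51451101 -0.31510371  0.092     ]
pad [248.40001 202.20003] [ 0.49062017 -0.34633844  0.092     ]
pad [244.40001 210.20003] [ 0.47481581 -0.33463412  0.092     ]
red [ 0.38951731 -0.22083099  0.05      ]
white [ 0.43373615 -0.41050185  0.05      ]
carton [ 0.34388872 -0.2903383   0.02      ]
cuv [ 0.5995875  -0.30910184  0.1       ]
{'fx': 317.2040666588236, 'fy': 317.2040666588236, 'cx': 255.8919551038818, 'cy': 195.69947570498738, 'position': array([ 0.31568908, -0.51414271,  0.38420735]), 'rotation': array([-0.21297817,  0.13556342, -1.12358889])}
```

View pics/topc.png

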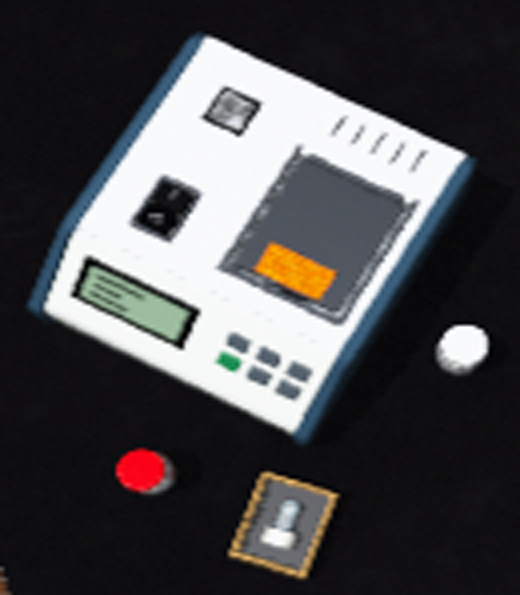

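{"fn": "carry_out", "kwargs": {"targets": [{"hand": 0, "x": 0.06, "y": -0.028, "z": 0, "az": 0.18}, {"hand": 0, "x": 0.12, "y": -0.056, "z": 0, "az": 0.36}, {"hand": 0, "x": 0.175, "y": -0.083, "z": 0, "az": 0.54}, {"hand": 0, "x": 0.23, "y": -0.11, "z": 0, "az": 0.72}, {"hand": 0, "x": 0.29, "y": -0.138, "z": 0, "az": 0.9}, {"hand": 0, "x": 0.36, "y": -0.17, "z": 0, "az": 1.09}, {"hand": 0, "x": 0.36, "y": -0.17, "z": 0, "az": 1.096}, {"hand": 0, "x": 0.36, "y": -0.17, "z": 0, "az": 1.096}], "newtons": 20}}

```text
schema error: expected keys hand, x, y, z, ax, ay, az
```

```bash
python3 - <<'E'
from h import *
s=read_state(); p=camera_params('wrist'); im,d=read_camera('wrist')
print(s['t'],s['tool_pos'],s['orientation'],s['q'],s['opening'],p['position'],p['rotation'])
print(R.from_rotvec(s['orientation']).as_matrix().round(3))
np.savez('w.npz',im=im,d=d,pos=p['position'],rot=p['rotation'])
cv2.imwrite('pics/w1.png',im)
E
```

```text
0.1 [ 0.25649883 -0.54218399  0.40377227] [-3.06360974e+00 -6.87969931e-01  3.10899008e-04] [-1.21438858e+00  1.31115773e-01  1.48917368e+00  3.17317439e-05
  1.52300152e+00 -8.53885672e-02] 0.09302081834559653 [ 0.31568908 -0.51414271  0.38420735] [-0.21297817  0.13556342 -1.12358889]
[[ 0.904  0.428 -0.001]
 [ 0.428 -0.904  0.002]
 [ 0.    -0.002 -1.   ]]
```

View pics/w1.png

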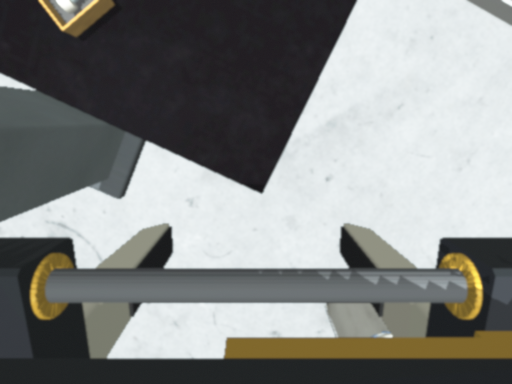

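The call was refused because every key is required. This wrist picture shows only the bench edge, the carton corner at (75,15) and the open fingers along the bottom.

{"fn": "carry_out", "kwargs": {"targets": [{"hand": 0, "x": 0.06, "y": -0.028, "z": 0, "ax": 0, "ay": 0, "az": 0.18}, {"hand": 0, "x": 0.115, "y": -0.056, "z": 0, "ax": 0, "ay": 0, "az": 0.36}, {"hand": 0, "x": 0.17, "y": -0.083, "z": 0, "ax": 0, "ay": 0, "az": 0.54}, {"hand": 0, "x": 0.23, "y": -0.11, "z": 0, "ax": 0, "ay": 0, "az": 0.72}, {"hand": 0, "x": 0.29, "y": -0.138, "z": 0, "ax": 0, "ay": 0, "az": 0.9}, {"hand": 0, "x": 0.35, "y": -0.17, "z": 0, "ax": 0, "ay": 0, "az": 1.09}, {"hand": 0, "x": 0.35, "y": -0.17, "z": 0, "ax": 0, "ay": 0, "az": 1.096}, {"hand": 0, "x": 0.35, "y": -0.17, "z": 0, "ax": 0, "ay": 0, "az": 1.096}], "newtons": 20}}

```text
t: 1.15
tool_pos: [0.5014, -0.2369, 0.4043]
orientation: [-2.976, 1.004, 0.001]
force: [-0.3, 0.4, 0.6]
opening: 0.0175
gripper_force: 0.0
```

```bash
python3 - <<'E'
from h import *
s=read_state(); p=camera_params('wrist'); im,d=read_camera('wrist')
print(s['t'],s['tool_pos'],s['orientation'],s['q'],s['opening'],p['position'],p['rotation'])
print(R.from_rotvec(s['orientation']).as_matrix().round(3))
np.savez('w.npz',im=im,d=d,pos=p['position'],rot=p['rotation'])
cv2.imwrite('pics/w2.png',im)
E
```

```text
1.15 [ 0.50139608 -0.23687834  0.40434049] [-2.97620798e+00  1.00394260e+00  9.14044431e-04] [-5.33984879e-01  8.24000279e-03  1.61675798e+00  4.85713022e-04
  1.51729228e+00  1.68745871e+00] 0.01754847265655549 [ 0.5535238  -0.27637103  0.3847084 ] [-0.13137587  0.26575808 -2.20903751]
[[ 0.796 -0.606 -0.   ]
 [-0.606 -0.796  0.001]
 [-0.001 -0.    -1.   ]]
```

View pics/w2.png

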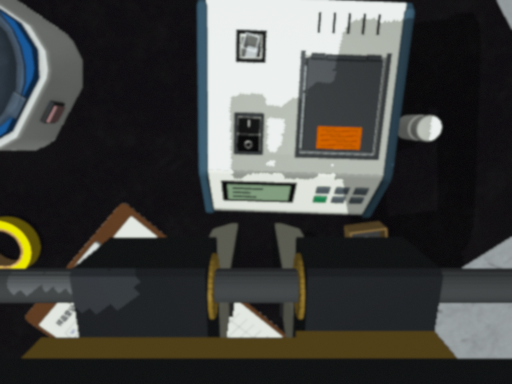

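The instrument is almost square in the view: the off-end ring is at (248,144), the pad at (339,138), the cuvette at (251,45), and the closing fingertips at about (225–290,230).

```bash
python3 - <<'E'
from h import *
f=np.load('w.npz'); im=f['im']; p=camera_params('wrist'); p['position'],p['rotation']=f['pos'],f['rot']
hsv=cv2.cvtColor(im,cv2.COLOR_BGR2HSV)
m=cv2.inRange(hsv,(5,150,150),(20,255,255)); m[:110]=0;m[165:]=0;m[:,:300]=0;m[:,380:]=0
b=cv2.boxPoints(cv2.minAreaRect(cv2.findNonZero(m))); W=np.array([onz(p,*q,.092) for q in b]); print(b,W)
pad=W.mean(0)
e=[W[(i+1)%4]-W[i] for i in range(4)]; L=max(e,key=lambda v:np.hypot(*v[:2])); print('len',np.hypot(*L[:2]),'yaw',np.degrees(np.arctan2(L[1],L[0]))%180-90)
roi=im[138:152,240:258].max(2); ys,xs=np.where(roi>110); u,v=xs.mean()+240,ys.mean()+138; print('ring',u,v,len(xs))
rk=onz(p,u,v,.098)
g=(im.max(2)<60).astype(np.uint8); g[:105]=0;g[162:]=0;g[:,:225]=0;g[:,275:]=0
bb=cv2.boundingRect(cv2.findNonZero(g)); print('rocker box',bb)
s=read_state(); T=R.from_rotvec(s['orientation']); print(s['opening'])
dd=f['d']; 
for n,q,(a,c) in(('rk',rk,(u,v)),('pad',pad,b.mean(0))):
    o,r=ray(p,a,c); print(n,q,'depth pt',o+r*dd[int(round(c)),int(round(a))],'tool',T.inv().apply(q-s['tool_pos']))
E
```

```text
[[315.87292 147.68526]
 [316.62946 125.74584]
 [361.16272 127.28148]
 [360.4062  149.22089]] [[ 0.4994546  -0.30417997  0.092     ]
 [ 0.51518969 -0.31591732  0.092     ]
 [ 0.48972733 -0.34710965  0.092     ]
 [ 0.47355978 -0.33586754  0.092     ]]
len 0.04092241219755769 yaw -39.25540921572858
ring 246.8 141.4 5
rocker box (236, 118, 25, 35)
0.013663226494885333
rk [ 0.54252582 -0.25771707  0.098     ] depth pt [ 0.5424802  -0.25763969  0.09681068] tool [ 0.04539633 -0.0099244   0.30629124]
pad [ 0.49448285 -0.32576862  0.092     ] depth pt [ 0.49424447 -0.32606613  0.09046179] tool [0.04843659 0.07331971 0.31231742]
```

{"fn": "carry_out", "kwargs": {"targets": [{"hand": 0, "x": 0.041, "y": -0.009, "z": 0.04, "ax": 0, "ay": 0, "az": 0}, {"hand": 0, "x": 0.041, "y": -0.009, "z": 0.08, "ax": 0, "ay": 0, "az": 0}, {"hand": 0, "x": 0.041, "y": -0.009, "z": 0.105, "ax": 0, "ay": 0, "az": 0}, {"hand": 0, "x": 0.041, "y": -0.009, "z": 0.115, "ax": 0, "ay": 0, "az": 0}, {"hand": 0, "x": 0.041, "y": -0.009, "z": 0.121, "ax": 0, "ay": 0, "az": 0}, {"hand": 0, "x": 0.041, "y": -0.009, "z": 0.125, "ax": 0, "ay": 0, "az": 0}, {"hand": 0, "x": 0.041, "y": -0.009, "z": 0.125, "ax": 0, "ay": 0, "az": 0}]}}

```text
t: 2.08
tool_pos: [0.5387, -0.2573, 0.2811]
orientation: [2.974, -1.009, 0.004]
force: [0.1, -0.1, -0.9]
opening: 0.0006
gripper_force: 0.0
```

```bash
python3 - <<'E'
from h import *
im,d=read_camera('wrist'); s=read_state(); print(s['tool_pos'],s['force'],s['wrist_torque'])
im2,_=read_camera('side')
cv2.imwrite('pics/w3.png',np.hstack([cv2.resize(im,(400,300)),cv2.resize(im2[130:250,190:350],(400,300))]))
E
```

```text
[ 0.53864174 -0.25715089  0.28095255] [0.76531208 0.47071811 0.52585081] [0.0905924  0.03407579 0.00019845]
```

View pics/w3.png

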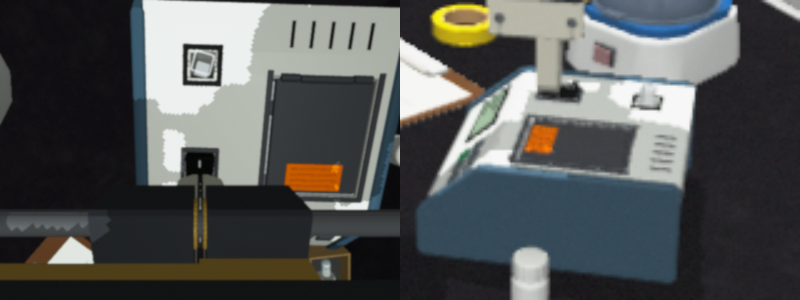

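The fingers stand on the rocker's front half with tips at about 95 mm, so I press slightly deeper to be sure, then lift and check.

{"fn": "carry_out", "kwargs": {"targets": [{"hand": 0, "x": 0, "y": 0, "z": 0.0015, "ax": 0, "ay": 0, "az": 0}, {"hand": 0, "x": 0, "y": 0, "z": 0.0025, "ax": 0, "ay": 0, "az": 0}, {"hand": 0, "x": 0, "y": 0, "z": 0.003, "ax": 0, "ay": 0, "az": 0}]}}

```text
t: 2.55
tool_pos: [0.5388, -0.2571, 0.2806]
orientation: [2.974, -1.009, 0.004]
force: [-11.2, 5.3, 24.5]
opening: 0.0003
gripper_force: 12.5
```

```bash
python3 - <<'E'
from h import *
s=read_state(); print(s['tool_pos'],s['force'],s['wrist_torque'])
E
```

```text
[ 0.53876075 -0.25713983  0.28056092] [-11.16059292   5.33454941  24.47359859] [ 0.9545447   1.95712714 -0.03172644]
```

{"fn": "carry_out", "kwargs": {"targets": [{"hand": 0, "x": 0, "y": 0, "z": -0.03, "ax": 0, "ay": 0, "az": 0}, {"hand": 0, "x": -0.04, "y": 0.04, "z": -0.06, "ax": 0, "ay": 0, "az": 0}, {"hand": 0, "x": -0.04, "y": 0.082, "z": -0.06, "ax": 0, "ay": 0, "az": 0}, {"hand": 0, "x": -0.04, "y": 0.082, "z": -0.06, "ax": 0, "ay": 0, "az": 0}]}}

```text
t: 3.05
tool_pos: [0.4553, -0.2992, 0.3378]
orientation: [2.972, -1.013, 0.003]
force: [0.8, 0.7, 0.8]
opening: 0.0003
gripper_force: 0.0
```

```bash
python3 - <<'E'
from h import *
s=read_state(); p=camera_params('wrist'); im,d=read_camera('wrist'); print(s['t'],s['tool_pos'],s['force'])
T=R.from_rotvec(s['orientation'])
hsv=cv2.cvtColor(im,cv2.COLOR_BGR2HSV)
m=cv2.inRange(hsv,(5,150,150),(20,255,255)); m[230:]=0
n,l,st,c=cv2.connectedComponentsWithStats(m); i=1+st[1:,4].argmax()
b=cv2.boxPoints(cv2.minAreaRect(cv2.findNonZero((l==i).astype(np.uint8)))); print(b)
q=np.mean([onz(p,*x,.092) for x in b],0); print(q,T.inv().apply(q-s['tool_pos']))
cv2.imwrite('pics/w4.png',cv2.resize(im,(768,576)))
E
```

```text
3.05 [ 0.45533383 -0.29921352  0.33783516] [0.76771511 0.66862492 0.76474336]
[[223.27545 159.53357]
 [224.02908 130.89551]
 [280.3585  132.37787]
 [279.60486 161.01593]]
[ 0.4942356  -0.32566511  0.092     ] [ 0.04645987 -0.00296591  0.24592813]
```

View pics/w4.png

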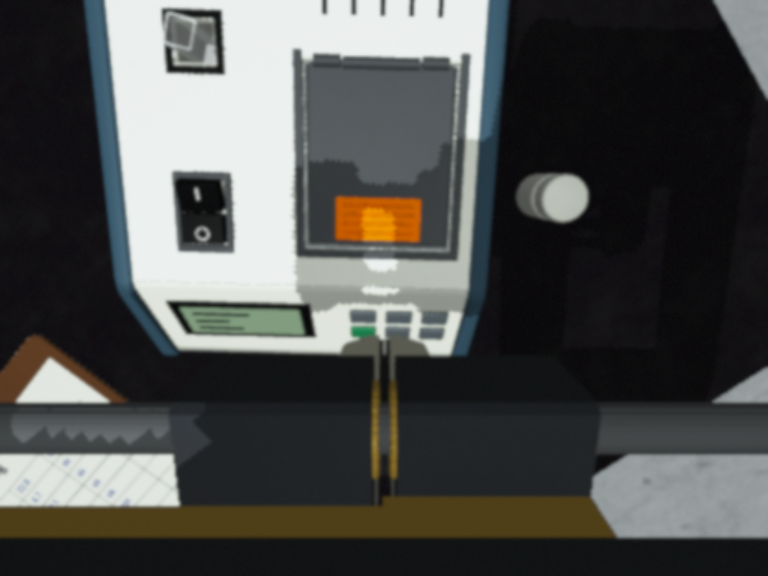

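The view shows the rocker at (203,212), with a lit gap beside its rear half, and the hatch shut with the pad at (378,219). I check the rocker by depth before going on.

```bash
python3 - <<'E'
from h import *
p=camera_params('wrist'); im,d=read_camera('wrist')
for n,u,v in(('rear end',130,120),('rear',131,130),('mid',135,141),('ring',135,156),('front end',135,163),('deck',110,150)):
    r=[(lambda o:o[0]+o[1]*d[v+j,u+i])(ray(p,u+i,v+j))[2] for i in(-3,0,3) for j in(-1,0,1)]; print(n,np.median(r).round(4))
E
```

```text
rear end 0.097
rear 0.0974
mid 0.0942
ring 0.0952
front end 0.0926
deck 0.0904
```

Rear end is raised and the front is level, so the rocker is off. Next I press the pad.

{"fn": "carry_out", "kwargs": {"targets": [{"hand": 0, "x": 0.0465, "y": -0.003, "z": 0.03, "ax": 0, "ay": 0, "az": 0}, {"hand": 0, "x": 0.0465, "y": -0.003, "z": 0.05, "ax": 0, "ay": 0, "az": 0}, {"hand": 0, "x": 0.0465, "y": -0.003, "z": 0.06, "ax": 0, "ay": 0, "az": 0}, {"hand": 0, "x": 0.0465, "y": -0.003, "z": 0.064, "ax": 0, "ay": 0, "az": 0}, {"hand": 0, "x": 0.0465, "y": -0.003, "z": 0.067, "ax": 0, "ay": 0, "az": 0}, {"hand": 0, "x": 0.0465, "y": -0.003, "z": 0.067, "ax": 0, "ay": 0, "az": 0}]}}

```text
t: 3.9
tool_pos: [0.4954, -0.3231, 0.2717]
orientation: [-2.975, 1.009, -0.002]
force: [-2.8, 4.7, 7.2]
opening: 0.0005
gripper_force: 3.5
```

The tips are 6.3 mm down and the force shows the stop. Now I draw up and forward quickly.

{"fn": "carry_out", "kwargs": {"targets": [{"hand": 0, "x": -0.02, "y": 0, "z": -0.05, "ax": 0, "ay": 0, "az": 0}, {"hand": 0, "x": -0.06, "y": 0, "z": -0.09, "ax": 0, "ay": 0, "az": 0}, {"hand": 0, "x": -0.1, "y": 0, "z": -0.13, "ax": 0, "ay": 0, "az": 0}, {"hand": 0, "x": -0.12, "y": 0, "z": -0.14, "ax": 0, "ay": 0, "az": 0}, {"hand": 0, "x": -0.12, "y": 0, "z": -0.14, "ax": 0, "ay": 0, "az": 0}, {"hand": 0, "x": -0.12, "y": 0, "z": -0.14, "ax": 0, "ay": 0, "az": 0}, {"hand": 0, "x": -0.12, "y": 0, "z": -0.14, "ax": 0, "ay": 0, "az": 0}, {"hand": 0, "x": -0.12, "y": 0, "z": -0.14, "ax": 0, "ay": 0, "az": 0}]}}

```text
t: 4.9
tool_pos: [0.4003, -0.2507, 0.4088]
orientation: [-2.974, 1.009, 0.003]
force: [0.3, 0.3, 0.1]
opening: 0.0003
gripper_force: 0.0
```

{"fn": "carry_out", "kwargs": {"targets": [{"hand": 0, "x": 0, "y": 0, "z": 0, "ax": 0, "ay": 0, "az": 0}, {"hand": 0, "x": 0, "y": 0, "z": 0, "ax": 0, "ay": 0, "az": 0}, {"hand": 0, "x": 0, "y": 0, "z": 0, "ax": 0, "ay": 0, "az": 0}, {"hand": 0, "x": 0, "y": 0, "z": 0, "ax": 0, "ay": 0, "az": 0}, {"hand": 0, "x": 0, "y": 0, "z": 0, "ax": 0, "ay": 0, "az": 0}, {"hand": 0, "x": 0, "y": 0, "z": 0, "ax": 0, "ay": 0, "az": 0}, {"hand": 0, "x": 0, "y": 0, "z": 0, "ax": 0, "ay": 0, "az": 0}, {"hand": 0, "x": 0, "y": 0, "z": 0, "ax": 0, "ay": 0, "az": 0}]}}

```text
t: 5.9
tool_pos: [0.4001, -0.2505, 0.4097]
orientation: [2.975, -1.009, 0.0]
force: [-0.2, -0.1, -0.5]
opening: 0.0006
gripper_force: 0.0
```

{"fn": "carry_out", "kwargs": {"targets": [{"hand": 0, "x": 0, "y": 0, "z": 0, "ax": 0, "ay": 0, "az": 0}, {"hand": 0, "x": 0, "y": 0, "z": 0, "ax": 0, "ay": 0, "az": 0}, {"hand": 0, "x": 0, "y": 0, "z": 0, "ax": 0, "ay": 0, "az": 0}, {"hand": 0, "x": 0, "y": 0, "z": 0, "ax": 0, "ay": 0, "az": 0}]}}

```text
t: 6.4
tool_pos: [0.4001, -0.2505, 0.4097]
orientation: [-2.975, 1.009, 0.0]
force: [0.1, 0.3, 0.2]
opening: 0.0008
gripper_force: 0.0
```

```bash
python3 - <<'E'
from h import *
im,d=read_camera('wrist'); im2,_=read_camera('side'); print(read_state()['t'])
cv2.imwrite('pics/w5.png',np.hstack([cv2.resize(im,(400,300)),cv2.resize(im2[90:282,130:386],(400,300))]))
E
```

```text
6.5
```

View pics/w5.png

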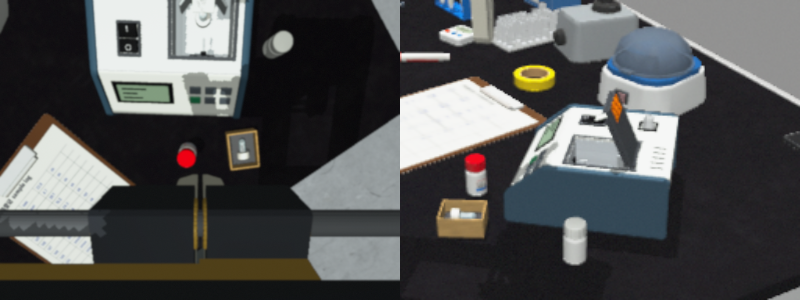

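The hatch stands open (right half, (622,130)), and the cuvette, vials and carton are in place. The gripper is clear of everything, and the hatch has been open for more than a second.

```bash
python3 -c "
from plant import robot
print(robot.close_job())"
```

```text
the job is handed in; nothing more can be done
None
```

The photometer is switched off and the lamp hatch has sprung open and stays open, with the cuvette, vials and carton where they stood; the job was handed in at about 6.5 s, but no verdict was returned.

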